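Free a mould carrier from the vibrating table and set it on the board

TASK

The cast has set: wind the vibrating table's red handwheel anticlockwise until it comes up against its stop, then turn it back a quarter turn so that it is not left jammed. Then slide the mould carrier (it has a bar handle) along its keyhole slots towards the handwheel until the stud heads stand in the wide ends, lift it straight off without wrenching the studs, and set it gently and level, wholly on the free part of the plywood board, with the rosette still lying in its mould. Let go of it, and do not push or knock over the other things about the bench.

Things in the scene. Friction and masses are not known exactly. Their poses are not given: they have to be found in the camera images.
- vibro_table: Fixed vibrating table, dark housing, steel top 184 (x) x 316 (y) mm at z = 50; origin at the centre of its underside. Four headed studs at x = -62, +62, y = -22, -99: neck 8 mm dia, 6 mm high under a head 16 mm dia, 5 mm thick. At y = +110 a gearbox with a red handwheel; from it a ram reaches along -y and blocks the carrier from sliding in +y. The slots run along y.
- wheel (a joint): Handwheel angle, rad, growing anticlockwise from above (vertical axis); winds the ram out of the way by 3.2 mm a radian. 0 = ram fully forward, 12.0 = rigid stop, ram fully withdrawn. Starts 8.8 to 10.8 rad short of the stop. At 0 the crank knob lies on the table's +x side of the axis. Friction 0.1 N m (3 N at the knob); it stays where it is left.
- wheel_axis (a point): Point on the handwheel's vertical axis, [0, 110, 135] mm in the table's frame, level with crank_grip; axes as the table's. Wheel 96 mm over the rim, rim top at z = 108.
- crank_grip (a point): Grip point of the black crank knob on the red handwheel: upright, 20 mm dia, 46 mm tall, 36 mm from the wheel's axis. The point lies on the knob's axis, 21 mm below its top, 27 mm above the wheel's rim. The knob spins freely on its pin: hold it and lead it round the circle without turning the hand.
- carrier: Loose aluminium mould carrier, 0.36 to 0.6 kg: plate 160 (x) x 150 (y) x 4 mm; origin under its centre. Keyholes along y: wide ends 23 mm dia at x = -62, +62, y = +22, -55, each with a slot 11 mm wide from there 26 mm towards +y. Round blue mould in the middle, rim 28 mm up; flange 30 mm high at the +y edge. Starts on the studs at the narrow ends, axes parallel to the table's.
- carrier_handle (a point): Middle of the carrier's bar handle: bar 128 mm long along the carrier's y, 15 mm wide, 13 mm high, black sleeve, posts at its ends. The point is on the bar's centre line, 66 mm above the carrier's underside, straight over the carrier's origin; 32 mm of free height under the bar.
- home_mark (a point): Fixed point on the table's top where the carrier's origin lies with the studs at the narrow ends; the carrier starts 0 to 3 mm from it along +y.
- free_mark (a point): Fixed point on the table's top, 26 mm from home_mark along the table's +y: the carrier's origin lies here when the stud heads are centred in the wide ends (3.5 mm of play round each head); then it lifts straight off, clear once 11 mm up.
- cast: Loose white plaster rosette 73 mm dia, 19 mm thick, 60 g, lying flat in the carrier's blue mould, its underside 8 mm above the carrier's; origin at the centre of its underside.
- corner_0 (a point): Corner of the carrier's plate at its underside, x = -80, y = -75 mm in the carrier's frame.
- corner_1 (a point): Corner of the carrier's plate at its underside, x = -80, y = +75 mm in the carrier's frame.
- corner_2 (a point): Corner of the carrier's plate at its underside, x = +80, y = +75 mm in the carrier's frame.
- corner_3 (a point): Corner of the carrier's plate at its underside, x = +80, y = -75 mm in the carrier's frame.
- setting_board: Fixed plywood board 210 (x) x 320 (y) x 18 mm lying on the bench; origin at the centre of its underside. The finished rosette lies towards its +y end; the rest of it is free.
- finished_rosette: Loose white plaster rosette 100 x 92 x 19 mm lying on the board near the board's +y end; bystander. Origin at the centre of its underside.
- release_spray: Standing spray bottle 54 x 118 x 259 mm high, light blue, behind the gap between table and board; bystander. Origin under its centre.
- shellac_tin: Round tin 78 mm dia x 78 mm high; bystander at the back. Origin under its centre.
- plaster_bowl: Green rubber bowl 138 x 133 x 78 mm high; bystander at the right. Origin under its centre.
- masking_tape: Roll of masking tape 104 x 102 x 25 mm lying flat; bystander at the right. Origin under its centre.
- paint_brush: Flat brush 221 x 54 x 15 mm lying at the front edge; bystander. Origin under its centre.
- chisel: Chisel with an orange handle, 232 x 31 x 29 mm, lying at the front edge; bystander. Origin under its centre.
Things that resemble listed ones, but are neither listed nor needed, are in the scene too. What is shaped like the cast but yellow is not meant.

How it is judged:
By the outcome, as a careful person would: the job done as asked, in the order asked, and still so for the second after the job is handed in, with the robot touching nothing.
It also fails if it takes over 67 s, if anything falls off the work surface, if the arm or the gripper's body presses on something with over 40 N, if the wrist force passes 120 N, or if a joint passes its speed limit or range.

ROBOT

A 6-joint arm with a two-finger parallel gripper is mounted at the origin on a cart in front of the work surface, level with it; the furniture and walls round the work are solid. World frame = base frame: x ahead of the robot, y to its left, z up, the work surface at z = 0. Lengths are in m, angles in degrees, forces in N, time in s.
With the tool pointing down it reaches from about 0.35 to 0.925 m from the base axis. Payload 6.4 kg.
Tool frame: the origin (TCP) lies on the centre line of the jaws, within the pads' length; the fingertips stand 22 mm ahead of it and the grasp point (between the pads) lies 3 mm ahead of it; z points along the fingers, y is the line along which they close (so a half turn about z gives the same grasp; the last joint's range is limited). The gripper opens to 94 mm and grips with 3 to 60 N. Pads are 16 mm wide; open, the fingers measure 119 mm over their backs; the gripper's body (75 mm by 177 mm) begins 78 mm behind the grasp point.
Start: joints at [63.764, 14.043, 89.255, -0, 76.702, -9.975], TCP at [0.182, 0.624, 0.227] pointing down, gripper open.
Joint ranges: [-179.41, 179.41], [-58.25, 129.5], [7.25, 145.43], [-54.29, 234.29], [11.92, 165.04], [-157.13, 157.13]. Speed limits (degrees/s): [147.25, 147.25, 180, 180, 180, 180].

INTERFACE

Orientations are given as a 3x3 rotation matrix whose columns are the frame's x, y, z axes.
In Python, from plant import arm, cams, job, spotter gives the robot as it stands.
- The arm moves only by the shell command python3 -m creep 'ROWS' [FORCE]. ROWS is JSON, a list of rows, each a list of 7 numbers: the shift along the world's x, y, z in units of 30 mm (1.0 is 30 mm), then the turn, a rotation vector about the world's x, y, z in units of 6 degrees (1.0 is 6 degrees), then the finger opening in mm, from 0 to 94. A call has 1 to 20 rows; each row is the pose to reach, as a shift and turn from the pose commanded when the call began; what a row does not reach only later rows make up. A row lasts 1/8 s, in which the tool goes at most 62.5 mm and 10.7 degrees, less where a joint would pass 70% of its speed; a pose out of reach is approached as far as the arm can. A call with a gripper value outside its range is refused whole. The fingers move at their own pace and stop on an object; FORCE is the grip in N (left out, the last holds). Time passes only in rows, so rows that repeat a pose let the fingers close. It gives the time, the measured TCP pose, the force, the opening and the grip force at its end, in the units of the state.
- arm.state(): the state, without advancing time (a new reading comes with each control period).
- cams.snapshot(name): name is "side" or "top"; returns a dict with "frame" (420x560x3 uint8, red, green, blue), "mtx" (3x3 intrinsics, pixels), "cam_to_world" (4x4, takes a point from camera to world coordinates). Camera axes: x right, y down, z forward; pixel columns grow to the right and rows downward; lengths in m; the calibration is good to about 2 mm. A picture is of the moment at which its call begins. There is no depth.
- job.finish_job(): hands the job in; it is judged then, once.
Trained networks look in a picture, given as the dict that the camera call returned (one of the last four; its "shot" number tells which), for a name from the list of things; names that differ only in an ending like _2 or _b are one class to them, and where a whole thing is asked for, a point or a joint stands for the part that bears it (a point fixed in the world has none). Each returns a list of dicts, best first, with "conf" (0 to 1); they miss things now and then, are a little off and sometimes report something else, mostly with a low value. They report only what shows in the picture. A call takes as long as a camera call. They do not tell look-alikes from the thing itself.
- spotter.trace(picture, target): "region" (420x560 bool, what is visible of it) and "location" ([column, row] in pixels, amid what is visible of it).
- spotter.pinpoint(picture, target): "location" ([column, row] in pixels: a listed point, or the origin of a listed thing).
The state is a dict: "time_s": time; "joints": joint angles; "joint_vel": joint speeds; "effort": joint torques, N m; "tool_pos": TCP position; "tool_rot": TCP orientation; "force": force on the tool from outside, world axes, zero at the start; "moment": the same for the moment, N m; "grip_width": finger opening in m; "gripper_force": force on a finger pad.
Only numpy, scipy, OpenCV 4.12 (cv2) and the standard library are available. Lean on these libraries where they do the work, as an engineer would, in place of code of your own. Each camera call takes 0.05 s, during which the arm holds its last target. There are 200 camera calls.

## Working session

There is one attempt and no reset: what is moved stays moved. The work goes in short steps, Python scripts to look and compute and a shell command to move; the robot and the scene stay as the last step left them, time stands still between calls to the robot, and variables do not carry over. Pictures are saved under pics/ and viewed, at most 10 in all, crops included, and the job is handed in when it is done.

```bash
ls; mkdir -p pics
cat > h.py <<'E'
import numpy as np, cv2
from plant import arm, cams, job, spotter
def ray(p,uv):
    T=p["cam_to_world"]; d=np.linalg.inv(p["mtx"])@np.array([uv[0],uv[1],1.0]); return T[:3,3],T[:3,:3]@d
def onz(p,uv,z):
    o,d=ray(p,uv); return o+d*(z-o[2])/d[2]
def tri(ps,uvs):
    A=np.zeros((3,3));b=np.zeros(3)
    for p,u in zip(ps,uvs):
        o,d=ray(p,u); d=d/np.linalg.norm(d); M=np.eye(3)-np.outer(d,d); A+=M;b+=M@o
    x=np.linalg.solve(A,b); 
    r=[np.linalg.norm(np.cross(x-ray(p,u)[0],ray(p,u)[1]/np.linalg.norm(ray(p,u)[1]))) for p,u in zip(ps,uvs)]
    return x,max(r)
def proj(p,X):
    T=np.linalg.inv(p["cam_to_world"]); c=p["mtx"]@(T[:3,:3]@X+T[:3,3]); return c[:2]/c[2]
E
python3 - <<'E'
from h import *
np.set_printoptions(precision=4,suppress=True)
S=cams.snapshot("side");T=cams.snapshot("top")
cv2.imwrite("pics/a.png",np.vstack([S["frame"],T["frame"]])[:,:,::-1][:, :]) 
cv2.imwrite("pics/s.png",S["frame"][:,:,::-1]);cv2.imwrite("pics/t.png",T["frame"][:,:,::-1])
for n in "vibro_table wheel_axis crank_grip carrier carrier_handle home_mark free_mark cast corner_0 corner_1 corner_2 corner_3 setting_board finished_rosette release_spray".split():
    a=spotter.pinpoint(S,n);b=spotter.pinpoint(T,n)
    print(n,[(np.round(x["location"]),round(x["conf"],2)) for x in a[:3]],[(np.round(x["location"]),round(x["conf"],2)) for x in b[:3]], tri([S,T],[a[0]["location"],b[0]["location"]]) if a and b else "")
print(arm.state())
E
```

```text
pics
vibro_table [(array([300., 224.]), 0.94)] [(array([295., 234.]), 0.73)] (array([ 0.5073, -0.2272,  0.0097]), np.float64(0.0067440445357044715))
wheel_axis [(array([300., 220.]), 0.72), (array([229., 259.]), 0.22)] [(array([261., 238.]), 0.59)] (array([ 0.4908, -0.1162,  0.1364]), np.float64(0.008758936214185277))
crank_grip [(array([320., 193.]), 0.74), (array([310., 226.]), 0.62)] [(array([252., 243.]), 0.86)] (array([ 0.4456, -0.1006,  0.2909]), np.float64(0.0176072154432535))
carrier [(array([302., 208.]), 0.59)] [(array([316., 229.]), 0.57), (array([294., 259.]), 0.49), (array([333., 203.]), 0.17)] (array([ 0.5145, -0.2919,  0.0485]), np.float64(0.0003353917538958796))
carrier_handle [(array([302., 200.]), 0.84)] [(array([320., 226.]), 0.89)] (array([ 0.5191, -0.2999,  0.086 ]), np.float64(0.0022286668121110306))
home_mark [(array([300., 208.]), 0.83), (array([286., 198.]), 0.2)] [] 
free_mark [(array([303., 211.]), 0.66), (array([303., 219.]), 0.63)] [] 
cast [(array([302., 204.]), 0.4), (array([284., 213.]), 0.3)] [(array([431., 282.]), 0.84), (array([314., 228.]), 0.78)] 
[... 1490 characters left out ...]
6.]), 0.51)] [(array([314., 232.]), 0.67), (array([225., 153.]), 0.57)] (array([ 0.6875, -0.2603, -0.2639]), np.float64(0.17295336686303026))
{'time_s': 1.6, 'joints': array([63.7659, 14.0427, 89.2572, -0.0002, 76.7033, -9.9767]), 'joint_vel': array([-0.0304, -0.0034, -0.0404,  0.0028,  0.0305,  0.0455]), 'effort': array([  0.001 , -41.5826, -31.4869,   0.0686,   0.0288,  -0.    ]), 'tool_pos': array([0.182 , 0.624 , 0.2274]), 'tool_rot': array([[-0.96  ,  0.28  , -0.    ],
       [ 0.28  ,  0.96  , -0.0001],
       [ 0.    , -0.0001, -1.    ]]), 'force': array([ 0.0509, -0.3757, -0.2602]), 'moment': array([-0.0001,  0.0124,  0.0744]), 'gripper_force': 0.0, 'grip_width': 0.09403876475608199}
```

View pics/s.png

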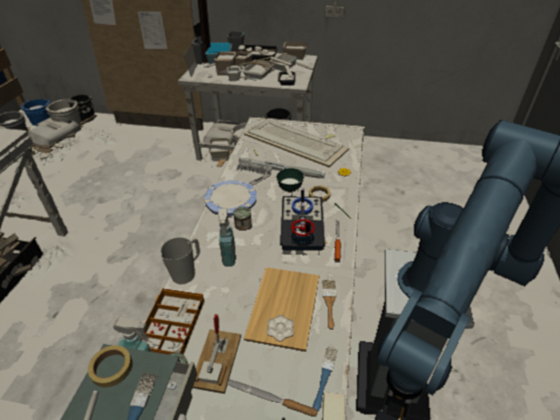

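View pics/t.png

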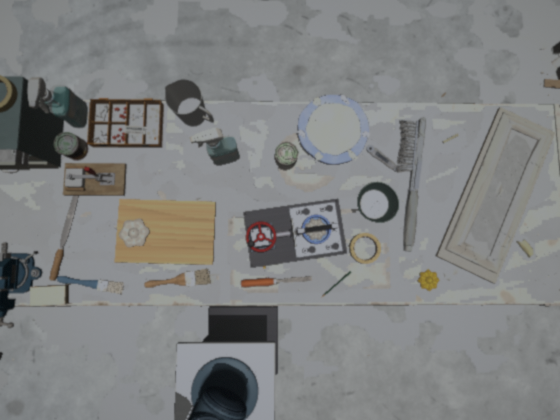

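Run:
```python
from h import *
np.set_printoptions(precision=4,suppress=True)
S=cams.snapshot("side");T=cams.snapshot("top")
a=cv2.resize(T["frame"][195:275,230:360],None,fx=6,fy=6,interpolation=cv2.INTER_CUBIC)[:480,:780]
cv2.imwrite("pics/tc.png",a[:,:,::-1])
b=cv2.resize(S["frame"][175:265,265:345],None,fx=6,fy=6,interpolation=cv2.INTER_CUBIC)
cv2.imwrite("pics/sc.png",b[:,:,::-1])
for n,z in [("vibro_table",.05),("setting_board",.018),("carrier_handle",.122),("cast",.06)]:
  for r in spotter.trace(T,n)[:3]:
    c=np.argwhere(r["region"])[:,::-1].astype(float)
    w=np.array([onz(T,u,z)[:2] for u in c],dtype=np.float32)
    print(n,round(r["conf"],2),np.round(r["location"]),cv2.minAreaRect(w), len(c))
for n,z in [("wheel_axis",.135),("crank_grip",.135),("carrier_handle",.116),("home_mark",.05),("free_mark",.05),("cast",.058),("finished_rosette",.018),("setting_board",0),("release_spray",0),("wheel",.1)]:
  for nm,P in (("S",S),("T",T)):
    print(n,nm,[(onz(P,r["location"],z)[:2],np.round(r["location"],1),round(r["conf"],2)) for r in spotter.pinpoint(P,n)[:3]])
print("camS",S["cam_to_world"][:3,3],"camT",T["cam_to_world"][:3,3])
```

```text
vibro_table 0.74 [272. 240.] ((0.5020252466201782, -0.22252719104290009), (0.18671861290931702, 0.3155663311481476), 8.332009315490723) 3029
vibro_table 0.23 [315. 229.] ((0.5140221118927002, -0.2899435758590698), (0.1599545031785965, 0.15008260309696198), 8.174772262573242) 1728
setting_board 0.73 [172. 234.] ((0.5080329775810242, 0.20141904056072235), (0.32185935974121094, 0.21195335686206818), 88.59542083740234) 5655
carrier_handle 0.89 [316. 224.] ((0.5096897482872009, -0.28218895196914673), (0.151309072971344, 0.14253966510295868), 8.311267852783203) 1720
carrier_handle 0.35 [184. 280.] ((0.3596135079860687, 0.13291263580322266), (0.04635380953550339, 0.1955210268497467), 6.1336236000061035) 711
cast 0.72 [426. 281.] ((0.35243406891822815, -0.648794412612915), (0.06119704246520996, 0.06360509246587753), 66.76588439941406) 318
cast 0.64 [273. 238.] ((0.5011531114578247, -0.22142529487609863), (0.1891661137342453, 0.31722310185432434), 8.776874542236328) 3497
cast 0.62 [318. 231.] ((0.5145390033721924, -0.29148533940315247), (0.06444857269525528, 0.06455012410879135), 0.0180347207
[... 1189 characters left out ...]
([340.4, 246.7]), 0.37)]
finished_rosette S [(array([0.5063, 0.3007]), array([279.4, 326.9]), 0.89)]
finished_rosette T [(array([0.5054, 0.3103]), array([131.9, 232.4]), 0.59)]
setting_board S [(array([0.4898, 0.2162]), array([288.3, 310.2]), 0.87)]
setting_board T []
release_spray S [(array([0.7599, 0.0271]), array([229.2, 261.4]), 0.56)]
release_spray T [(array([0.7719, 0.0242]), array([221.5, 155.1]), 0.63)]Traceback (most recent call last):
  File "<stdin>", line 15, in <module>
ValueError: it knows: carrier, carrier_handle, cast, chisel, corner, crank_grip, finished_rosette, free_mark, home_mark, masking_tape, paint_brush, plaster_bowl, release_spray, setting_board, shellac_tin, vibro_t
```

View pics/tc.png

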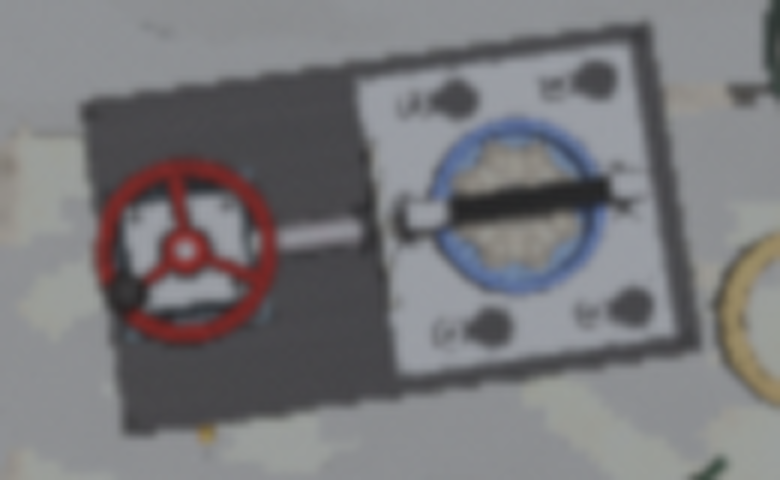

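View pics/sc.png

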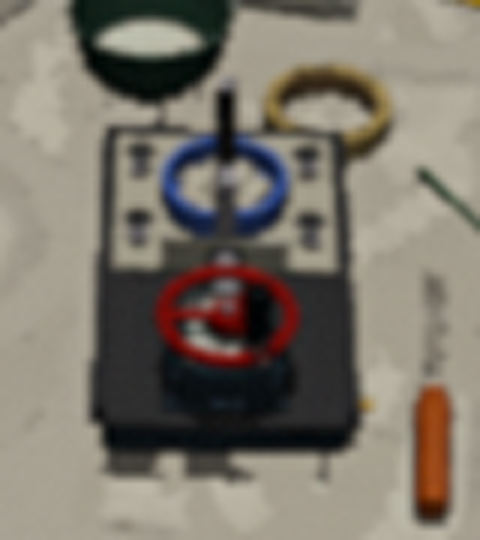

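Run:
```python
from h import *
np.set_printoptions(precision=4,suppress=True)
S=cams.snapshot("side");T=cams.snapshot("top")
for nm,P,sl in (("S",S,(175,265,265,345)),("T",T,(195,275,230,285))):
    r0,r1,c0,c1=sl; f=P["frame"][r0:r1,c0:c1].astype(int)
    red=(f[...,0]>90)&(f[...,1]<60)&(f[...,2]<70)
    uv=np.argwhere(red)[:,::-1]+[c0,r0]
    w=np.array([onz(P,u,.105)[:2] for u in uv],dtype=np.float32)
    (cx,cy),r=cv2.minEnclosingCircle(w); print(nm,"wheel",cx,cy,r,len(w), cv2.fitEllipse(w[cv2.convexHull(w,returnPoints=False)[:,0]]))
print("hub crop T",onz(T,(260.8,236.7),.10),"knobtop T",onz(T,(251.2,243.3),.154))
print("knob S (258,305)/6",onz(S,(308,225.8),.135))
R=np.array([[.9895,-.1444],[.1444,.9895]])
ax=np.array([.502,-.2225])+R@[0,.11]; print("axis from table",ax)
for th in (1.2,1.6,2,2.2,2.4,2.8): 
    k=ax+R@[.036*np.cos(th),.036*np.sin(th)]; print(th,k,proj(S,[*k,.135]),proj(T,[*k,.152]))
for r in spotter.trace(S,"crank_grip")[:2]+spotter.trace(T,"crank_grip")[:2]: print(r["location"],r["conf"],r["region"].sum())
```

```text
S wheel 0.4241873323917389 -0.060673803091049194 0.12845714390277863 131 ((0.4311227798461914, -0.05834008753299713), (0.1213693842291832, 0.2576327919960022), 46.07780838012695)
T wheel 0.4891839027404785 -0.11525538563728333 0.04676472768187523 249 ((0.48890459537506104, -0.11563055217266083), (0.08964186161756516, 0.09164470434188843), 121.30777740478516)
hub crop T [ 0.4878 -0.1155  0.1   ] knobtop T [ 0.4661 -0.0891  0.154 ]
knob S (258,305)/6 [ 0.4638 -0.0884  0.135 ]
axis from table [ 0.4861 -0.1137]
1.2 [ 0.4942 -0.0786] [299.8924 226.5797] [247.7686 233.7791]
1.6 [ 0.4799 -0.0782] [303.5419 227.0763] [247.594  238.6222]
2 [ 0.4666 -0.0834] [307.1361 226.5727] [249.3228 243.1452]
2.2 [ 0.4609 -0.0879] [308.7238 225.9665] [250.8283 245.0562]
2.4 [ 0.4563 -0.0934] [310.0823 225.1558] [252.6868 246.627 ]
2.8 [ 0.4508 -0.1066] [311.9066 223.0667] [257.1535 248.51  ]
[308.0, 227.3] 0.53 187
[304.0, 235.8] 0.47 1403
[258.2, 237.5] 0.73 366
[312.0, 230.3] 0.4 1767
```

```bash
python3 -m creep '[[9.3,-24.0,0,0,0,-10.9,94],[9.3,-24.0,0,0,0,-10.9,94],[9.3,-24.0,0,0,0,-10.9,94],[9.3,-24.0,0,0,0,-10.9,94],[9.3,-24.0,0,0,0,-10.9,94],[9.3,-24.0,0,0,0,-10.9,94],[9.3,-24.0,0,0,0,-10.9,94],[9.3,-24.0,0,0,0,-10.9,94],[9.3,-24.0,0,0,0,-10.9,94],[9.3,-24.0,0,0,0,-10.9,94],[9.3,-24.0,0,0,0,-10.9,94],[9.3,-24.0,0,0,0,-10.9,94],[9.3,-24.0,0,0,0,-10.9,94],[9.3,-24.0,0,0,0,-10.9,94],[9.3,-24.0,0,0,0,-10.9,94]]' 20
```

```text
time_s: 4.88
tool_pos: [0.4606, -0.0946, 0.2273]
tool_rot: [[-0.147, 0.989, -0.0], [0.989, 0.147, 0.001], [0.001, -0.0, -1.0]]
force: [0.8, -1.1, 0.7]
grip_width: 0.0938
gripper_force: 0.0
```

```bash
python3 -m creep '[[0.11,0.24,-1,0,0,0,94],[0.11,0.24,-2.3,0,0,0,80],[0.11,0.24,-2.98,0,0,0,70],[0.11,0.24,-2.98,0,0,0,40],[0.11,0.24,-2.98,0,0,0,10],[0.11,0.24,-2.98,0,0,0,10],[0.11,0.24,-2.98,0,0,0,10],[0.11,0.24,-2.98,0,0,0,10]]' 20
```

```text
time_s: 5.88
tool_pos: [0.4645, -0.0889, 0.1385]
tool_rot: [[-0.145, 0.989, 0.001], [0.989, 0.145, -0.0], [-0.0, 0.001, -1.0]]
force: [0.3, -0.0, -0.1]
grip_width: 0.0274
gripper_force: 0.0
```

```bash
python3 -m creep '[[0,0,0,0,0,0,10],[0,0,0,0,0,0,10],[0,0,0,0,0,0,10],[0,0,0,0,0,0,10]]' 20
```

```text
time_s: 6.38
tool_pos: [0.4649, -0.0891, 0.1384]
tool_rot: [[-0.145, 0.989, 0.002], [0.989, 0.145, -0.001], [-0.001, 0.002, -1.0]]
force: [4.9, -1.7, -1.0]
grip_width: 0.0196
gripper_force: 20.0
```

```bash
python3 -m creep '[[-0.13,-0.07,0,0,0,0,10],[-0.27,-0.26,0,0,0,0,10],[-0.41,-0.66,0,0,0,0,10],[-0.41,-1.07,0,0,0,0,10],[-0.27,-1.46,0,0,0,0,10],[-0.27,-1.46,0,0,0,0,10]]' 25; python3 -m creep '[[0.27,-0.32,0,0,0,0,10],[0.63,-0.53,0,0,0,0,10],[1.04,-0.6,0,0,0,0,10],[1.04,-0.6,0,0,0,0,10]]'
```

```text
time_s: 7.12
tool_pos: [0.458, -0.1325, 0.1385]
tool_rot: [[-0.144, 0.99, 0.005], [0.99, 0.144, 0.001], [0.001, 0.005, -1.0]]
force: [10.2, 1.9, -2.3]
grip_width: 0.0195
gripper_force: 25.0
time_s: 7.62
tool_pos: [0.4877, -0.1511, 0.1384]
tool_rot: [[-0.145, 0.989, -0.0], [0.989, 0.145, -0.001], [-0.001, -0.0, -1.0]]
force: [1.8, -2.6, 3.0]
grip_width: 0.0189
gripper_force: 25.0
```

```bash
python3 -m creep '[[0.46,0.06,0,0,0,0,10],[0.82,0.27,0,0,0,0,10],[1.09,0.59,0,0,0,0,10],[1.23,0.98,0,0,0,0,10],[1.23,1.39,0,0,0,0,10],[1.09,1.79,0,0,0,0,10],[0.82,2.11,0,0,0,0,10],[0.46,2.32,0,0,0,0,10],[0.05,2.39,0,0,0,0,10],[-0.36,2.32,0,0,0,0,10],[-0.72,2.11,0,0,0,0,10],[-0.99,1.79,0,0,0,0,10],[-1.13,1.39,0,0,0,0,10],[-1.13,0.98,0,0,0,0,10],[-0.99,0.59,0,0,0,0,10],[-0.72,0.27,0,0,0,0,10],[-0.36,0.06,0,0,0,0,10],[0.05,-0.01,0,0,0,0,10],[0.46,0.06,0,0,0,0,10],[0.46,0.06,0,0,0,0,10]]'
```

```text
time_s: 10.12
tool_pos: [0.5011, -0.1494, 0.1384]
tool_rot: [[-0.145, 0.989, 0.0], [0.989, 0.145, -0.001], [-0.001, 0.0, -1.0]]
force: [2.8, -2.6, 2.9]
grip_width: 0.0193
gripper_force: 25.0
```

```bash
python3 -m creep '[[0.28,0.14,0,0,0,0,10],[0.51,0.36,0,0,0,0,10],[0.61,0.49,0,0,0,0,10],[0.61,0.49,0,0,0,0,10]]';python3 -m creep '[[0.05,0.09,0,0,0,0,10],[0.05,0.09,0,0,0,0,10]]';python3 -m creep '[[0.04,0.09,0,0,0,0,10],[0.04,0.09,0,0,0,0,10]]'
```

```text
time_s: 10.62
tool_pos: [0.5199, -0.1348, 0.1385]
tool_rot: [[-0.145, 0.989, 0.003], [0.989, 0.145, -0.002], [-0.002, 0.002, -1.0]]
force: [5.4, -4.1, 0.2]
grip_width: 0.0193
gripper_force: 25.0
time_s: 10.88
tool_pos: [0.5214, -0.1323, 0.1385]
tool_rot: [[-0.145, 0.989, 0.003], [0.989, 0.145, -0.002], [-0.002, 0.003, -1.0]]
force: [5.6, -4.8, 0.4]
grip_width: 0.0194
gripper_force: 25.0
time_s: 11.12
tool_pos: [0.5226, -0.1298, 0.1385]
tool_rot: [[-0.145, 0.989, 0.003], [0.989, 0.145, -0.003], [-0.003, 0.003, -1.0]]
force: [5.6, -5.7, 0.7]
grip_width: 0.0192
gripper_force: 25.0
```

```bash
python3 -m creep '[[0.05,0.07,0,0,0,0,10],[0.05,0.07,0,0,0,0,10]]';python3 -m creep '[[0.03,0.08,0,0,0,0,10],[0.03,0.08,0,0,0,0,10]]';python3 -m creep '[[0.02,0.08,0,0,0,0,10],[0.02,0.08,0,0,0,0,10]]'
```

```text
time_s: 11.38
tool_pos: [0.5228, -0.1296, 0.1384]
tool_rot: [[-0.145, 0.989, -0.001], [0.989, 0.145, -0.006], [-0.006, -0.002, -1.0]]
force: [-1.0, -12.8, 1.7]
grip_width: 0.0194
gripper_force: 25.0
time_s: 11.62
tool_pos: [0.5229, -0.1293, 0.1384]
tool_rot: [[-0.146, 0.989, -0.003], [0.989, 0.146, -0.011], [-0.01, -0.005, -1.0]]
force: [-4.0, -20.6, 1.3]
grip_width: 0.0193
gripper_force: 25.0
time_s: 11.88
tool_pos: [0.5229, -0.1287, 0.1384]
tool_rot: [[-0.146, 0.989, -0.005], [0.989, 0.146, -0.015], [-0.014, -0.007, -1.0]]
force: [-6.4, -27.5, 2.3]
grip_width: 0.0193
gripper_force: 25.0
```

```bash
python3 -m creep '[[-0.09,-0.26,0,0,0,0,10],[-0.33,-0.61,0,0,0,0,10],[-0.66,-0.85,0,0,0,0,10],[-1.07,-0.97,0,0,0,0,10],[-1.48,-0.94,0,0,0,0,10],[-1.68,-0.87,0,0,0,0,10],[-1.68,-0.87,0,0,0,0,10],[-1.68,-0.87,0,0,0,0,10]]'
```

```text
time_s: 12.88
tool_pos: [0.4736, -0.147, 0.1383]
tool_rot: [[-0.145, 0.989, -0.002], [0.989, 0.145, 0.001], [0.002, -0.002, -1.0]]
force: [-0.4, 1.1, 8.8]
grip_width: 0.0197
gripper_force: 25.0
```

```bash
python3 -m creep '[[0,0,0,0,0,0,60],[0,0,0,0,0,0,60],[0,0,0,0,0,0,60],[0,0,0,0,0,0,60],[0,0,1,0,0,0,94],[0,0,2.2,0,0,0,94],[0.66,-2.4,2.2,0,0,0,94],[1.32,-4.77,2.2,0,0,0,94],[1.32,-4.77,2.2,0,0,0,94],[1.32,-4.77,2.2,0,0,0,94],[1.32,-4.77,1,0,0,0,94],[1.32,-4.77,0,0,0,0,94],[1.32,-4.77,-0.63,0,0,0,70],[1.32,-4.77,-0.63,0,0,0,40],[1.32,-4.77,-0.63,0,0,0,30]]'
python3 - <<'E'
from h import *
np.set_printoptions(precision=4,suppress=True)
S=cams.snapshot("side");T=cams.snapshot("top")
a=cv2.resize(T["frame"][195:275,230:360],None,fx=5,fy=5,interpolation=cv2.INTER_CUBIC)
b=cv2.resize(S["frame"][160:265,265:370],None,fx=5,fy=5,interpolation=cv2.INTER_CUBIC)
cv2.imwrite("pics/b.png",cv2.resize(np.hstack([np.pad(a,((0,125),(0,0),(0,0))),b]),(800,357))[:,:,::-1])
print(arm.state()["tool_pos"],arm.state()["grip_width"],arm.state()["force"])
for n,z in [("wheel_axis",.135),("crank_grip",.135),("carrier_handle",.116)]:
  for nm,P in (("S",S),("T",T)):
    print(n,nm,[(onz(P,r["location"],z)[:2],round(r["conf"],2)) for r in spotter.pinpoint(P,n)[:2]])
E
```

```text
time_s: 14.75
tool_pos: [0.5151, -0.2912, 0.1205]
tool_rot: [[-0.145, 0.989, 0.002], [0.989, 0.145, -0.001], [-0.001, 0.001, -1.0]]
force: [0.9, 0.9, -0.5]
grip_width: 0.0675
gripper_force: 0.0
[ 0.5152 -0.2915  0.1208] 0.05939988044113872 [ 0.0269 -0.7956 -0.5315]
wheel_axis S [(array([ 0.4953, -0.1201]), 0.79)]
wheel_axis T [(array([ 0.4869, -0.1184]), 0.7)]
crank_grip S [(array([ 0.4587, -0.1452]), 0.6)]
crank_grip T [(array([ 0.4675, -0.1491]), 0.89), (array([0.7404, 0.0032]), 0.54)]
carrier_handle S [(array([ 0.5113, -0.2758]), 0.73)]
carrier_handle T [(array([ 0.5136, -0.2948]), 0.8)]
```

View pics/b.png

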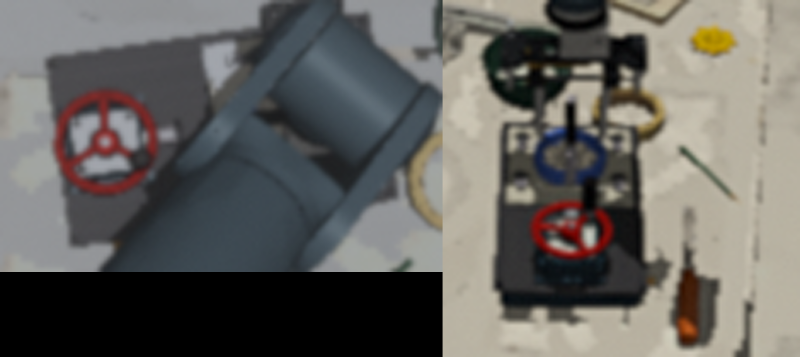

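The left panel shows the knob at about (140,158), lower right of the hub at (105,142), which is where it should be. The ram is withdrawn. The right panel shows the fingers straddling the bar.

```bash
python3 -m creep '[[0,0,0,0,0,0,5],[0,0,0,0,0,0,5],[0,0,0,0,0,0,5],[0,0,0,0,0,0,5],[0,0,0,0,0,0,5],[0,0,0,0,0,0,5],[0,0,0,0,0,0,5]]' 10
```

```text
time_s: 16.02
tool_pos: [0.5146, -0.291, 0.1191]
tool_rot: [[-0.145, 0.989, 0.0], [0.989, 0.145, -0.0], [-0.0, 0.0, -1.0]]
force: [2.5, 0.2, -1.0]
grip_width: 0.0138
gripper_force: 10.0
```

```bash
python3 -m creep '[[0,0,0,0,0,0,5],[0,0,0,0,0,0,5],[0,0,0,0,0,0,5],[-0.01,0.1,0,0,0,0,5],[-0.03,0.2,0,0,0,0,5],[-0.04,0.3,0,0,0,0,5],[-0.06,0.4,0,0,0,0,5]]' 45; python3 -m creep '[[-0.015,0.1,0,0,0,0,5],[-0.03,0.2,0,0,0,0,5],[-0.045,0.3,0,0,0,0,5],[-0.06,0.41,0,0,0,0,5],[-0.06,0.41,0,0,0,0,5],[-0.06,0.41,0,0,0,0,5]]'
```

```text
time_s: 16.9
tool_pos: [0.5125, -0.2788, 0.1191]
tool_rot: [[-0.145, 0.989, -0.0], [0.989, 0.145, -0.0], [-0.0, -0.0, -1.0]]
force: [0.7, -0.5, -2.6]
grip_width: 0.0137
gripper_force: 45.0
time_s: 17.65
tool_pos: [0.5107, -0.2661, 0.1192]
tool_rot: [[-0.145, 0.989, -0.0], [0.989, 0.145, 0.001], [0.001, -0.0, -1.0]]
force: [-0.6, 1.3, 0.8]
grip_width: 0.0136
gripper_force: 45.0
```

```bash
python3 -m creep '[[0,0,0.07,0,0,0,5],[0,0,0.12,0,0,0,5],[0,0,0.12,0,0,0,5]]'; python3 -m creep '[[0,0,0.08,0,0,0,5],[0,0,0.15,0,0,0,5],[0,0,0.15,0,0,0,5]]'
```

```text
time_s: 18.02
tool_pos: [0.5105, -0.2664, 0.1222]
tool_rot: [[-0.145, 0.989, -0.001], [0.989, 0.145, 0.001], [0.001, -0.001, -1.0]]
force: [0.2, 0.1, -6.1]
grip_width: 0.0133
gripper_force: 45.0
time_s: 18.4
tool_pos: [0.511, -0.2669, 0.1276]
tool_rot: [[-0.145, 0.989, 0.001], [0.989, 0.145, -0.0], [-0.0, 0.0, -1.0]]
force: [1.0, -0.1, -6.0]
grip_width: 0.0137
gripper_force: 45.0
```

```bash
python3 -m creep '[[0,0,0.2,0,0,0,5],[0,0,0.6,0,0,0,5],[0,0,1.1,0,0,0,5],[0,0,1.7,0,0,0,5],[0,0,2.3,0,0,0,5],[0,0,2.9,0,0,0,5],[0,0,3.4,0,0,0,5],[0,0,3.8,0,0,0,5],[0,0,4,0,0,0,5],[0,0,4,0,0,0,5]]'; python3 -m creep '[[0,0.2,0,0,0,0,5],[0,0.6,0,0,0,-0.1,5],[0,1.2,0,0,0,-0.2,5],[0,2,0,0,0,-0.3,5],[0,3,0,0,0,-0.4,5],[0,4,0,0,0,-0.5,5],[0,5,0,0,0,-0.6,5],[-0.1,6,0,0,0,-0.7,5],[-0.1,7,0,0,0,-0.8,5],[-0.1,8,0,0,0,-0.9,5],[-0.1,9,0,0,0,-1.0,5],[-0.1,10,0,0,0,-1.15,5],[-0.13,11,0,0,0,-1.3,5],[-0.13,12,0,0,0,-1.45,5],[-0.13,12.8,0,0,0,-1.55,5],[-0.13,13.4,0,0,0,-1.62,5],[-0.13,13.7,0,0,0,-1.62,5],[-0.13,13.8,0,0,0,-1.62,5],[-0.13,13.8,0,0,0,-1.62,5],[-0.13,13.8,0,0,0,-1.62,5]]'
python3 - <<'E'
from h import *
np.set_printoptions(precision=4,suppress=True)
S=cams.snapshot("side");T=cams.snapshot("top")
a=cv2.resize(T["frame"][180:290,90:260],None,fx=3,fy=3,interpolation=cv2.INTER_CUBIC)
b=cv2.resize(S["frame"][190:360,220:370],None,fx=3,fy=3,interpolation=cv2.INTER_CUBIC)
cv2.imwrite("pics/c.png",cv2.resize(np.hstack([np.pad(a,((0,180),(0,0),(0,0))),b]),(800,425))[:,:,::-1])
for n,P,z in [("cast",S,0),("carrier_handle",S,.244),("setting_board",T,.018)]: print(n,[(r["location"],onz(P,r["location"],z)[:2],round(r["conf"],2)) for r in spotter.pinpoint(P,n)[:2]])
E
```

```text
time_s: 19.65
tool_pos: [0.5109, -0.2667, 0.2474]
tool_rot: [[-0.145, 0.989, 0.0], [0.989, 0.145, -0.0], [-0.0, 0.0, -1.0]]
force: [0.1, -0.9, -5.7]
grip_width: 0.0138
gripper_force: 45.0
time_s: 22.15
tool_pos: [0.507, 0.1468, 0.2473]
tool_rot: [[0.025, 1.0, 0.0], [1.0, -0.025, -0.0], [-0.0, 0.0, -1.0]]
force: [-0.4, 0.2, -5.4]
grip_width: 0.0137
gripper_force: 45.0
cast [([285.5, 260.6], array([ 0.5396, -0.0158]), 0.7)]
carrier_handle [([286.8, 251.1], array([0.5055, 0.1619]), 0.91)]
setting_board []
```

View pics/c.png

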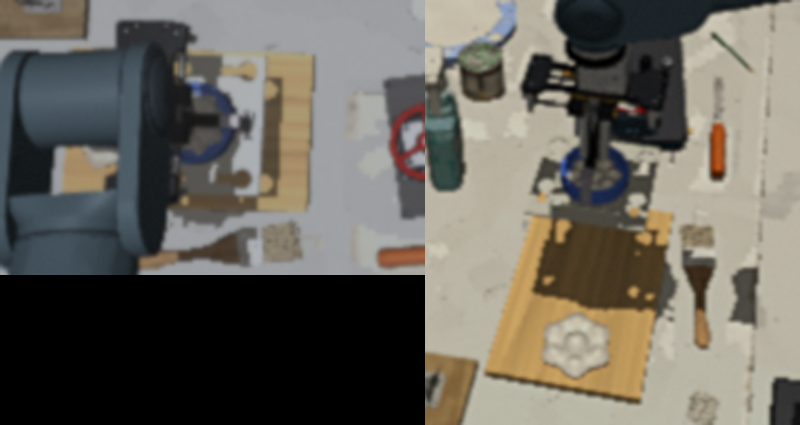

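Carrier is level over the free part of the board, with the rosette in the blue mould (right panel, about (595,175)) and the finished rosette clear at (577,345). Lowering now.

```bash
python3 -m creep '[[0,0,-0.2,0,0,0,5],[0,0,-0.6,0,0,0,5],[0,0,-1.2,0,0,0,5],[0,0,-1.9,0,0,0,5],[0,0,-2.6,0,0,0,5],[0,0,-3.3,0,0,0,5],[0,0,-4.0,0,0,0,5],[0,0,-4.5,0,0,0,5],[0,0,-4.9,0,0,0,5],[0,0,-5.1,0,0,0,5],[0,0,-5.2,0,0,0,5],[0,0,-5.24,0,0,0,5],[0,0,-5.27,0,0,0,5],[0,0,-5.29,0,0,0,5],[0,0,-5.31,0,0,0,5],[0,0,-5.31,0,0,0,5]]'; python3 -m creep '[[0,0,-0.015,0,0,0,5],[0,0,-0.03,0,0,0,5],[0,0,-0.03,0,0,0,5]]'
```

```text
time_s: 24.4
tool_pos: [0.5069, 0.1473, 0.088]
tool_rot: [[0.024, 1.0, -0.0], [1.0, -0.024, -0.0], [-0.0, -0.0, -1.0]]
force: [0.4, 0.9, -5.2]
grip_width: 0.0136
gripper_force: 45.0
time_s: 24.78
tool_pos: [0.5069, 0.1473, 0.0872]
tool_rot: [[0.024, 1.0, 0.0], [1.0, -0.024, -0.0], [-0.0, 0.0, -1.0]]
force: [-0.6, -0.3, -3.4]
grip_width: 0.0136
gripper_force: 45.0
```

Just touching; a little further, then release and back off.

```bash
python3 -m creep '[[0,0,-0.015,0,0,0,5],[0,0,-0.025,0,0,0,5],[0,0,-0.025,0,0,0,5]]'; python3 -m creep '[[0,0,0,0,0,0,20],[0,0,0,0,0,0,30],[0,0,0,0,0,0,50],[0,0,0,0,0,0,60],[0,0,0,0,0,0,70],[0,0,0,0,0,0,70],[0,0,0,0,0,0,70]]'; python3 -m creep '[[0,0,0.3,0,0,0,70],[0,0,1,0,0,0,70],[0,0,2,0,0,0,70],[0,0,3,0,0,0,70],[0,0,5,0,0,0,70],[0,0,6,0,0,0,70],[-2,6,6,0,0,0,70],[-5,10,6,0,0,0,70],[-5,12,6,0,0,0,70],[-5,12,6,0,0,0,70],[-5,12,6,0,0,0,70],[-5,12,6,0,0,0,70],[-5,12,6,0,0,0,70],[-5,12,6,0,0,0,70]]'
python3 - <<'E'
from h import *
np.set_printoptions(precision=4,suppress=True)
S=cams.snapshot("side");T=cams.snapshot("top")
a=cv2.resize(T["frame"][180:290,90:360],None,fx=2.9,fy=2.9,interpolation=cv2.INTER_CUBIC)[:,:783]
b=cv2.resize(S["frame"][180:350,200:370],None,fx=1.6,fy=1.6,interpolation=cv2.INTER_CUBIC)
cv2.imwrite("pics/d.png",np.vstack([a,np.pad(b,((0,0),(0,a.shape[1]-b.shape[1]),(0,0)))])[:,:,::-1])
for n,z in [("carrier",.02),("setting_board",.018)]:
  for r in spotter.trace(T,n)[:2]:
    w=np.array([onz(T,u,z)[:2] for u in np.argwhere(r["region"])[:,::-1].astype(float)],dtype=np.float32)
    print(n,round(r["conf"],2),cv2.minAreaRect(w))
E
```

```text
time_s: 25.15
tool_pos: [0.507, 0.1473, 0.0871]
tool_rot: [[0.024, 1.0, -0.0], [1.0, -0.024, -0.0], [-0.0, -0.0, -1.0]]
force: [-5.9, -1.0, 3.8]
grip_width: 0.0137
gripper_force: 45.0
time_s: 26.02
tool_pos: [0.5069, 0.1473, 0.0863]
tool_rot: [[0.024, 1.0, 0.0], [1.0, -0.024, 0.0], [0.0, 0.0, -1.0]]
force: [0.3, 0.1, 0.2]
grip_width: 0.0696
gripper_force: 0.0
time_s: 27.78
tool_pos: [0.3566, 0.5076, 0.2665]
tool_rot: [[0.023, 1.0, 0.0], [1.0, -0.023, -0.0], [-0.0, 0.0, -1.0]]
force: [0.3, -0.7, -0.1]
grip_width: 0.0704
gripper_force: 0.0
carrier 0.86 ((0.5056988000869751, 0.15392400324344635), (0.16237810254096985, 0.1589204967021942), 88.37784576416016)
setting_board 0.75 ((0.5102230310440063, 0.20107965171337128), (0.321186363697052, 0.21150219440460205), 88.53356170654297)
setting_board 0.26 ((0.5042295455932617, 0.30489781498908997), (0.08923383802175522, 0.09555083513259888), 7.352104187011719)
```

View pics/d.png

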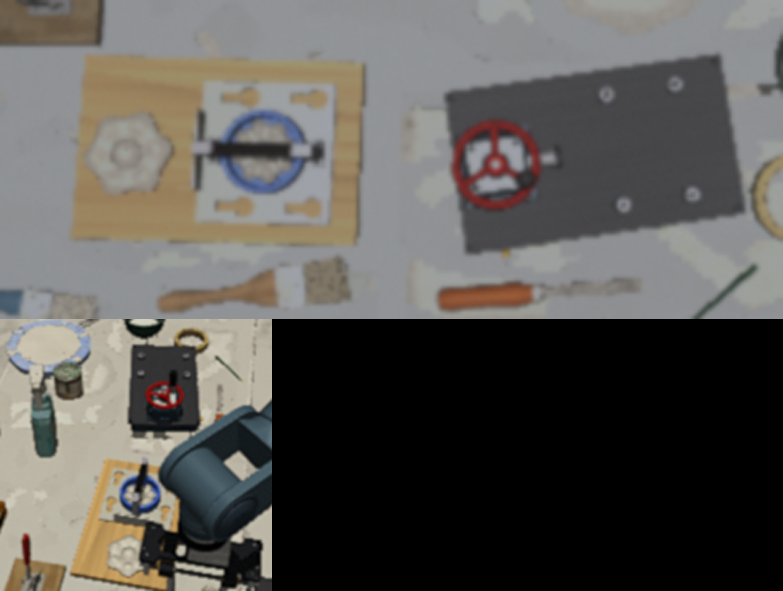

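The carrier plate, about (197–333, 82–225), lies wholly on the board clear of the finished rosette at (128,152). The cast is in its mould, the wheel is a quarter turn back, and the bystanders are untouched.

```bash
python3 -c "
from plant import job
print(job.finish_job())"
```

```text
the job is handed in; nothing more can be done
None
```

I handed the job in at about 28 s: the handwheel was wound to its stop and turned back about a quarter turn, and the carrier lifted freely off the studs and was released level on the free part of the board with the rosette still in its mould and nothing else disturbed.

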